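Load and lock the bottle carrier

TASK

Two amber bottles with screw caps still stand on the bench: put them upright into the two empty cells of the bottle carrier, one per cell, setting each down on the cell floor and not dropping it in. Then swing the carrier's hold-down bar fully down over the bottles and lock it by pushing the lock pin all the way through the holes of the latch, until the pin's grip meets the latch plate. Leave the white dropper bottle, the beaker and the bottles already in the carrier in their places.

Things in the scene. Friction and masses are not known exactly. Their poses are not given: they have to be found in the camera images.
- carrier: grey plastic bottle carrier fixed on the bench, 128 mm (its x) by 190 mm (its y), walls 57 mm high and 4 mm thick, dividers 54 mm high, six cells (2 across x, 3 along y), each 58 x 58 mm inside. Origin: centre of its underside; z up. Hinge at its +y end (left for the robot), latch at its -y end; turned by up to 0.25 rad
- cell_1 (a point): centre of the floor of a cell, 5 mm above the bench, at x = -31, y = +62 mm in the carrier's frame. Two of the six cells are empty at the start (those with no racked bottle)
- cell_2 (a point): centre of the floor of a cell, 5 mm above the bench, at x = -31, y = +0 mm in the carrier's frame. Two of the six cells are empty at the start (those with no racked bottle)
- cell_3 (a point): centre of the floor of a cell, 5 mm above the bench, at x = -31, y = -62 mm in the carrier's frame. Two of the six cells are empty at the start (those with no racked bottle)
- cell_4 (a point): centre of the floor of a cell, 5 mm above the bench, at x = +31, y = +62 mm in the carrier's frame. Two of the six cells are empty at the start (those with no racked bottle)
- cell_5 (a point): centre of the floor of a cell, 5 mm above the bench, at x = +31, y = +0 mm in the carrier's frame. Two of the six cells are empty at the start (those with no racked bottle)
- cell_6 (a point): centre of the floor of a cell, 5 mm above the bench, at x = +31, y = -62 mm in the carrier's frame. Two of the six cells are empty at the start (those with no racked bottle)
- latch_mouth (a point): mouth of the latch hole, at (0, -121, 69) mm in the carrier's frame, axes as the carrier's. The level hole, 13 mm in diameter, runs along y through the aluminium outer plate (y -121 to -107, 30 mm wide, z 57 to 81), the bar's tongue (in line when the bar is fully down) and the inner tab (y -95 to -89); free space beyond
- hold_bar (a joint): hold-down bar's angle, rad: 0 = fully down on its stop, pi/2 = upright; starts at 1.65 to 2.0, leaning out over the +y end; stop at 2.1. Steel bar 20 mm wide, 8 mm thick, 221 mm from hinge axis to free end, 0.2 kg; down, it lies over the middle wall (z 82 to 90), between the caps. Stiff hinge (0.12 N m): it stays put near upright and below 0.8 rad sinks fully down by its weight
- bar_hinge (a point): middle of the hinge axis of the hold-down bar, at (0, +104, 86) mm in the carrier's frame; the axis lies along the carrier's x
- bar_end (a point): middle of the bar's outer (upper, when down) face, 6 mm from its free end, 215 mm from the hinge axis; moves with the bar
- bottle_a: amber bottle with paper band and black screw cap, one of the two to load: body 50 mm diameter, shoulder from 64 to 77 mm, cap 32 mm diameter from 83 to 112 mm height (take it by the cap), about 0.2 kg. Origin: centre of its underside, z up
- bottle_b: the other bottle to load, same as bottle_a
- racked_1: same kind of bottle, already standing in a cell of the carrier; leave it there. Origin: centre of its underside
- racked_2: same kind of bottle, already standing in a cell of the carrier; leave it there. Origin: centre of its underside
- racked_3: same kind of bottle, already standing in a cell of the carrier; leave it there. Origin: centre of its underside
- racked_4: same kind of bottle, already standing in a cell of the carrier; leave it there. Origin: centre of its underside
- lock_pin: lock pin lying on the bench, 92 mm long: black grip 50 mm long, 16 mm wide, 20 mm high, then a steel shank 10 mm in diameter and 42 mm long whose last 8 mm taper to 5.6 mm. Shank points along its +y; the axis runs 10 mm above its underside. Origin: on its underside below the joint of grip and shank; z up. About 0.06 kg
- pin_shoulder (a point): on the pin's axis where the grip ends and the shank begins; the grip's end face meets the latch plate here when the pin is home
- pin_grip (a point): centre of the pin's grip, 25 mm behind the shoulder
- dropper_bottle: bystander: white dropper bottle with a pointed nozzle, 43 mm diameter, 128 mm tall, standing among the bottles on the bench. Origin: centre of its underside
- beaker: bystander: clear beaker 71 mm diameter, 112 mm tall, at the back of the bench. Origin: centre of its underside
Things that resemble listed ones, but are neither listed nor needed, are in the scene too. Of the things shaped like the lock_pin, the black one is meant.

How it is judged:
By the outcome, as a careful person would: the job done as asked, in the order asked, and still so for the second after the job is handed in, with the robot touching nothing.
It also fails if it takes over 72 s, if anything falls off the work surface, if the arm or the gripper's body presses on something with over 40 N, if the wrist force passes 120 N, or if a joint passes its speed limit or range.

ROBOT

A 7-joint arm with a two-finger parallel gripper is mounted at the origin on a cart in front of the work surface, level with it; the furniture and walls round the work are solid. World frame = base frame: x ahead of the robot, y to its left, z up, the work surface at z = 0. Lengths are in m, angles in rad, forces in N, time in s.
With the tool pointing down it reaches from about 0.4 to 0.85 m from the base axis. Payload 4.5 kg.
Tool frame: the origin (TCP) lies between the finger pads; the fingertips stand 11 mm ahead of it and the grasp point (between the pads) lies 8 mm behind it (r.nose_length is the distance from the TCP to the fingertips, in m); z points along the fingers, y is the line along which they close (so a half turn about z gives the same grasp; the last joint's range is limited). The gripper opens to 88 mm and grips with 3 to 60 N. Pads are 18 mm wide; open, the fingers measure 123 mm over their backs; the gripper's body (75 mm by 187 mm) begins 45 mm behind the grasp point.
Start: joints at [-1.105, 0.689, -0.195, 1.565, 0.157, 0.902, -0.215], TCP at [0.262, 0.568, 0.25] pointing down, gripper open.
Joint ranges: [-3.01, 3.01], [-0.46, 2.08], [-1.47, 1.51], [0.13, 2.56], [-1, 4.14], [0.04, 2.09], [-2.66, 2.66]. Speed limits (rad/s): [2.57, 2.57, 3.14, 3.14, 3.14, 3.14, 3.14].

INTERFACE

Orientations are given as a unit quaternion [x, y, z, w].
In Python, from plant import get_state, snapshot, camera_model, r gives the robot as it stands.
- The arm moves only by the shell command python3 -m inch 'ROWS' [FORCE]. ROWS is text: rows parted by semicolons, each of 7 numbers parted by spaces: the opening, from -1 (shut) to 1 (fully open), then the shift along the tool's x, y, z in m, then the turn, a rotation vector about the tool's x, y, z in rad. A call has 1 to 20 rows; each row shifts and turns the commanded pose from where the row before left it, along the tool's axes as they then stand; what a row does not reach is not made up. A row lasts 1/12 s, in which the tool goes at most 41.7 mm and 7.16 degrees, less where a joint would pass 70% of its speed; a pose out of reach is approached as far as the arm can. A call is refused whole if a number of a shift passes 0.0417 or a number of a turn 0.125, either way. A call with a gripper value outside its range is refused whole. The fingers move at their own pace and stop on an object; FORCE is the grip in N (left out, the last holds). Time passes only in rows, so rows that do not move let the fingers close. It gives the time, the measured TCP pose, the force, the opening and the grip force at its end, in the units of the state.
- get_state(): the state, without advancing time (a new reading comes with each control period).
- snapshot(name): name is "side" or "top"; returns (picture, depth): 420x560x3 uint8, red, green, blue; 420x560 float32, m along the optical axis (not along the pixel's ray), 0 where there is no reading.
- camera_model(name): a dict with "intrinsics" (3x3 intrinsics, pixels), "dist" ([k1, k2, p1, p2, k3] as OpenCV has them; the pictures are not rectified), "view" (4x4, takes a point from world to camera coordinates). Camera axes: x right, y down, z forward; pixel columns grow to the right and rows downward; lengths in m; the calibration is good to about 2 mm. A picture is of the moment at which its call begins. camera_model takes no time and is no camera call.
- r.finish_job(): hands the job in; it is judged then, once.
The state is a dict: "clock": time; "q": joint angles; "qd": joint speeds; "joint_torque": joint torques, N m; "tool_pos": TCP position; "eef_rot": TCP orientation; "contact_force": force on the tool from outside, world axes, zero at the start; "moment": the same for the moment, N m; "opening": opening from 0.0 (shut) to 1.0 (fully open); "finger_force": force on a finger pad.
Only numpy, scipy, OpenCV 4.12 (cv2) and the standard library are available. Lean on these libraries where they do the work, as an engineer would, in place of code of your own. Each camera call takes 0.05 s, during which the arm holds its last target. There are 200 camera calls.

## Working session

There is one attempt and no reset: what is moved stays moved. The work goes in short steps, Python scripts to look and compute and a shell command to move; the robot and the scene stay as the last step left them, time stands still between calls to the robot, and variables do not carry over. Pictures are saved under pics/ and viewed, at most 10 in all, crops included, and the job is handed in when it is done.

```bash
mkdir -p pics; ls; python3 - <<'E'
from plant import *
import cv2,numpy as np
for n in("top","side"):
    p,d=snapshot(n); cv2.imwrite(f"pics/{n}0.png",p[:,:,::-1]); np.save(f"pics/{n}0.npy",d)
    print(n,camera_model(n))
s=get_state();print(s)
E
```

```text
pics
top {'intrinsics': array([[461.59006127,   0.        , 276.65931099],
       [  0.        , 461.59006127, 206.92571564],
       [  0.        ,   0.        ,   1.        ]]), 'dist': array([-0.03210377,  0.        ,  0.        ,  0.        ,  0.        ]), 'view': array([[ 0.01113316, -0.99978458,  0.01751685, -0.11522217],
       [-0.99335924, -0.01306439, -0.11430982,  0.59696192],
       [ 0.11451405, -0.01612789, -0.9932907 ,  1.00812496],
       [ 0.        ,  0.        ,  0.        ,  1.        ]])}
side {'intrinsics': array([[395.07691962,   0.        , 279.76372622],
       [  0.        , 395.07691962, 208.6005334 ],
       [  0.        ,   0.        ,   1.        ]]), 'dist': array([0.0246782, 0.       , 0.       , 0.       , 0.       ]), 'view': array([[ 0.96623334, -0.25764443,  0.00353416, -0.60179147],
       [-0.16831564, -0.64149368, -0.74843551,  0.07525128],
       [ 0.19509738,  0.72256848, -0.66319816,  0.86582443],
       [ 0.        ,  0.        ,  0.        ,  1.        ]])}
{'clock': 0.1, 'q': array([-1.10519636,  0.68990035, -0.19449461,  1.56622736,  0.15730084,
        0.90253572, -0.21512472]), 'qd': array([-0.00029447, -0.0027075 , -0.00039428, -0.00449069,  0.00081195,
       -0.00013328,  0.0010919 ]), 'joint_torque': array([-1.66876413e-03, -5.28497887e+01, -1.27088919e+00, -1.53837007e+01,
       -5.25091169e-02,  2.12669664e-03,  6.12353210e-05]), 'tool_pos': array([0.26138713, 0.56710445, 0.24899282]), 'eef_rot': array([ 2.14211439e-01,  9.76786954e-01, -8.33638998e-04, -1.09054298e-04]), 'contact_force': array([ 0.6678859 , -0.60157356,  0.0098278 ]), 'moment': array([ 0.03248071, -0.00714912,  0.03165572]), 'finger_force': 0.0, 'opening': 1.0016248826750187}
```

View pics/top0.png

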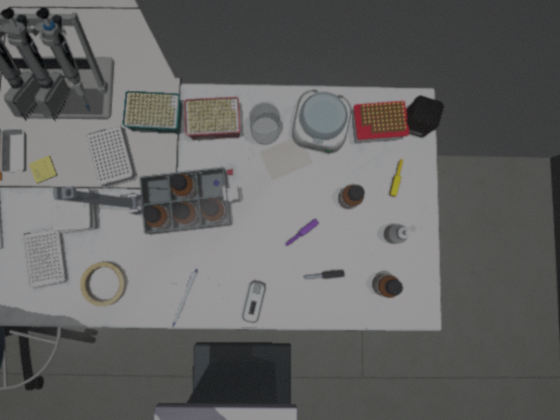

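View pics/side0.png

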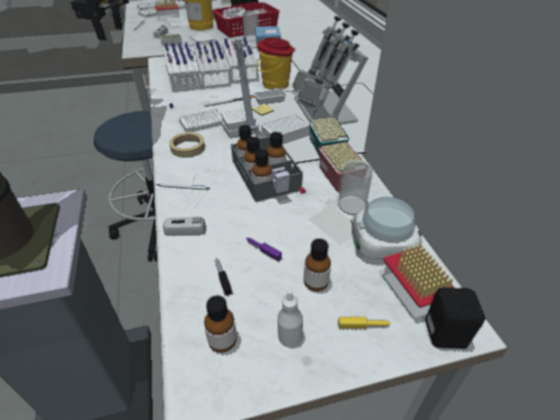

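The top view (up = +x, left = +y) shows:
- **Loose amber bottles:** caps near (354,193) and (391,288).
- **White dropper:** (398,233).
- **Pin-like things:** black (325,274), purple (303,232) and yellow (397,180). The black one is the one I want, with its grip on the right and shank on the left.
- **Carrier:** caps at (155,216), (184,212), (213,209) and (181,184), so cells 4 and 6 are empty.

```bash
cat > h.py <<'E'
import numpy as np,cv2
from plant import *
def cloud(cam,d):
    m=camera_model(cam);K,D,V=m["intrinsics"],m["dist"],m["view"]
    h,w=d.shape;u,v=np.meshgrid(np.arange(w),np.arange(h))
    n=cv2.undistortPoints(np.stack([u,v],-1).reshape(-1,1,2).astype(float),K,D).reshape(h,w,2)
    P=np.dstack([n[...,0]*d,n[...,1]*d,d])
    W=(P-V[:3,3])@V[:3,:3]; W[d==0]=np.nan
    return W
def atz(cam,px,z):
    m=camera_model(cam);K,D,V=m["intrinsics"],m["dist"],m["view"]
    n=cv2.undistortPoints(np.array(px,float).reshape(-1,1,2),K,D).reshape(-1,2)
    R=np.c_[n,np.ones(len(n))]@V[:3,:3]; c=-V[:3,:3].T@V[:3,3]
    return c+R*((z-c[2])/R[:,2])[:,None]
def proj(cam,P):
    m=camera_model(cam);V=m["view"]
    return cv2.projectPoints(np.array(P,float).reshape(-1,1,3),cv2.Rodrigues(V[:3,:3])[0],V[:3,3],m["intrinsics"],m["dist"])[0].reshape(-1,2)
E
python3 - <<'E'
from h import *
p=cv2.imread("pics/top0.png");W=cloud("top",np.load("pics/top0.npy"))
def cap(c,zr=(.1,.125),rad=14):
    u,v=c;s=W[v-rad:v+rad,u-rad:u+rad].reshape(-1,3);s=s[(s[:,2]>zr[0])&(s[:,2]<zr[1])]
    (x,y),r_=cv2.minEnclosingCircle(s[:,:2].astype(np.float32)); return len(s),s.mean(0).round(4),np.round((x,y,r_),4)
for n,c in dict(a=(354,193),b=(391,288),r1=(155,214),r2=(184,211),r3=(213,207),r5=(181,184)).items():print(n,cap(c,(.105,.125) if n in'ab' else (.11,.13)))
print('dropper',cap((402,231),(.08,.14)))
# black pin
s=W[262:286,300:350];z=s[...,2]
g=p[262:286,300:350].max(2)
print('bench z',np.nanmedian(W[300:320,300:350,2]))
pts=s[(z>.013)&(z<.03)];print(len(pts));(c,sz,a)=cv2.minAreaRect(pts[:,:2].astype(np.float32));print(c,sz,a,np.percentile(pts[:,2],[5,50,95]))
# bar
s=W[170:225,40:150].reshape(-1,3);s=s[(s[:,2]>.12)];print('bar',len(s));
for q in s[np.argsort(s[:,2])][::max(1,len(s)//12)]:print(q.round(3))
a=cv2.resize(p[250:300,290:360],None,fx=8,fy=8,interpolation=2)
b=cv2.resize(p[160:245,50:245],None,fx=4,fy=4,interpolation=2)
o=np.zeros((600,800,3),np.uint8);o[:240,:560]=cv2.resize(a,(560,400))[80:320];o[250:590,:780]=b;cv2.imwrite("pics/c1.png",cv2.convertScaleAbs(o,alpha=1.5))
E
```

```text
a (187, array([ 0.6244, -0.2745,  0.1129]), array([ 0.6249, -0.2753,  0.0165]))
b (204, array([ 0.4261, -0.3526,  0.1122]), array([ 0.4261, -0.3536,  0.0169]))
r1 (185, array([0.5718, 0.1546, 0.1178]), array([0.5718, 0.1557, 0.0163]))
r2 (195, array([0.5792, 0.0937, 0.1178]), array([0.5801, 0.0945, 0.017 ]))
r3 (192, array([0.5875, 0.0325, 0.118 ]), array([0.5877, 0.0328, 0.0167]))
r5 (197, array([0.6406, 0.1014, 0.1177]), array([0.6413, 0.1029, 0.017 ]))
dropper (152, array([ 0.5397, -0.3716,  0.1057]), array([ 0.5403, -0.3734,  0.0136]))
bench z 0.0009196106966452611
216
(0.44700151681900024, -0.21741509437561035) (0.016580278053879738, 0.09119172394275665) 7.031534194946289 [0.0139305  0.01969175 0.02332536]
bar 794
[0.57  0.157 0.12 ]
[0.588 0.214 0.139]
[0.604 0.223 0.157]
[0.592 0.228 0.174]
[0.597 0.234 0.193]
[0.598 0.239 0.209]
[0.592 0.243 0.224]
[0.595 0.251 0.241]
[0.582 0.258 0.262]
[0.59  0.262 0.286]
[0.582 0.248 0.289]
[0.579 0.275 0.293]
[0.594 0.27  0.298]
```

View pics/c1.png

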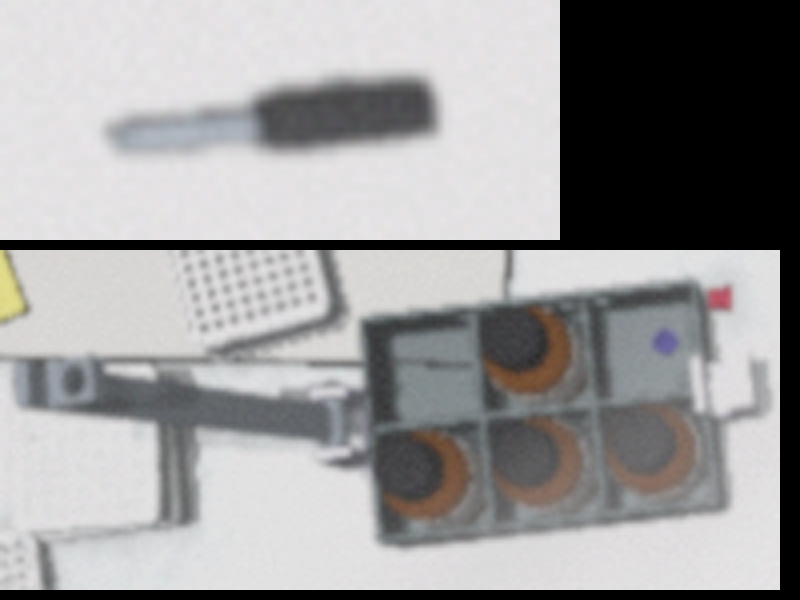

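The upper crop confirms the black pin: grip on the right, steel shank towards +y. The lower crop shows cells 4 and 6 empty and the bar leaning left. There's also a purple spot in cell 6 and a red thing by the latch, so I'll check their heights while fitting the carrier pose.

```bash
cat >> h.py <<'E'
def tool(dw,yaw): # world shift -> tool shift when tool y = carrier x at yaw, z down
    c,s=np.cos(yaw),np.sin(yaw); return np.array([-s*dw[0]+c*dw[1],c*dw[0]+s*dw[1],-dw[2]])
E
python3 - <<'E'
from h import *
from scipy.spatial.transform import Rotation as Rr
from scipy.optimize import minimize
W=cloud("top",np.load("pics/top0.npy"))
s=W[160:245,130:245].reshape(-1,3);s=s[(s[:,2]>.046)&(s[:,2]<.064)]
# outline of walls+dividers: maximise points near wall grid lines
def loc(p,xy):
    c,si=np.cos(p[2]),np.sin(p[2]);d=xy-p[:2];return np.c_[c*d[:,0]+si*d[:,1],-si*d[:,0]+c*d[:,1]]
def cost(p):
    l=loc(p,s[:,:2]);dx=np.min(abs(np.abs(l[:,:1])-[[0,62]]),1);dy=np.min(abs(np.abs(l[:,1:])-[[.031,.093]]),1)
    dx=np.min(np.abs(np.abs(l[:,:1])-np.array([[0,.062]])),1)
    d=np.minimum(dx,dy);out=(abs(l[:,0])>.07)|(abs(l[:,1])>.1)
    return np.minimum(d,.006)[~out].sum()+.006*out.sum()
r=[[.5718,.1552],[.5797,.0941],[.5876,.0326],[.641,.1022]]
m=np.array([[-31,62],[-31,0],[-31,-62],[31,0]])/1000
A=np.zeros((8,4));b=np.array(r).ravel()
for i,(x,y) in enumerate(m):A[2*i]=[x,-y,1,0];A[2*i+1]=[y,x,0,1]
q=np.linalg.lstsq(A,b,rcond=None)[0];p0=np.array([q[2],q[3],np.arctan2(q[1],q[0])]);print('caps',p0,np.hypot(q[0],q[1]))
best=min((minimize(cost,p0+np.array(o),method='Nelder-Mead',options=dict(initial_simplex=p0+np.array(o)+np.array([[0,0,0],[.003,0,0],[0,.003,0],[0,0,.03]]))) for o in([0,0,0],[.003,0,.02],[-.003,.003,-.02],[0,-.003,0])),key=lambda r:r.fun)
print('walls',best.x,best.fun/len(s),len(s))
p=best.x
w=lambda x,y:(p[0]+np.cos(p[2])*x-np.sin(p[2])*y,p[1]+np.sin(p[2])*x+np.cos(p[2])*y)
for n,v in dict(c4=(.031,.062),c6=(.031,-.062),mouth=(0,-.121),hinge=(0,.104)).items():print(n,np.round(w(*v),4))
print('spot',W[183:186,214:218].reshape(-1,3).mean(0),'red',W[171:174,229:231].reshape(-1,3).mean(0), 'pin tips',atz("top",[[305,275],[323,274.3],[343,273]],.01))
st=get_state();R=Rr.from_quat(st['eef_rot']).as_matrix();print(R.round(3))
E
```

```text
caps [0.61035    0.09802273 0.12962646] 0.9970748878452868
walls [0.61008631 0.09731246 0.13047762] 0.002054250977509171 1310
c4 [0.6328 0.1628]
c6 [0.6489 0.0399]
mouth [ 0.6258 -0.0227]
hinge [0.5966 0.2004]
spot [0.65234602 0.03393716 0.01402536] red [0.68072493 0.00206638 0.01554802] pin tips [[ 0.44577966 -0.17476903  0.01      ]
 [ 0.44776798 -0.21592473  0.01      ]
 [ 0.45114886 -0.26177572  0.01      ]]
[[-0.908  0.418 -0.001]
 [ 0.418  0.908 -0.002]
 [-0.    -0.002 -1.   ]]
```

```bash
python3 - <<'E'
from h import *
W=cloud("top",np.load("pics/top0.npy"));print((W[176:194,204:226:2,2]*1000).round().astype(int))
E
python3 -m inch '0.4 0 0 0 0 0 0.125;0.4 0 0 0 0 0 0.125;0.4 0 0 0 0 0 0.125;0.4 0 0 0 0 0 0.125;0.4 0 0 0 0 0 0.125;0.4 0 0 0 0 0 0.125;0.4 0 0 0 0 0 0.125;0.4 0 0 0 0 0 0.125;0.4 0 0 0 0 0 0.01;0.4 -0.0367 0.0104 0 0 0 0;0.4 -0.0367 0.0104 0 0 0 0;0.4 -0.0367 0.0104 0 0 0 0;0.4 -0.0367 0.0104 0 0 0 0;0.4 -0.0367 0.0104 0 0 0 0;0.4 -0.0367 0.0104 0 0 0 0' 25
```

```text
[[ 7  5  9  6  5  5  6  4  5  1 54]
 [ 6  8  3  8  8  5  9  6  6  6 59]
 [ 8  4  6  6  8  2  5  9  7  4 57]
 [11  8  6  7  4  7 19  6  5  7 55]
 [11  5  6  8  7 17 11 13  8  5 57]
 [ 5  6  5 10  8 14 12 17  8  8 53]
 [ 5  7  2  6  5 16 11 15  7  8 52]
 [ 9  3  6  3  4 14  7 16  4  7 60]
 [ 8  6  9  6  6 21 18 15  9  7 59]
 [ 5  4  6  4  5  6 16  9  4  6 56]
 [ 4  6  8  7  6  5  7  5  3 82 81]
 [ 6  8  7  9  6  6  6  9  7 81 80]
 [ 6  5  7  5  6  3  8  7  2  7 86]
 [ 3  5  8  8  7  7  4  7  8  3 84]
 [10  8  5  8  5  7  2  3  8  5 82]
 [ 3  7  5  4  6  9  5  8  9  4 81]
 [ 6  6  9  9  9  7  4 11 11  9 83]
 [ 7  6  7  6  3  8  6  7  7  8 83]]
clock: 1.35
tool_pos: [0.352, 0.3555, 0.2497]
eef_rot: [0.659, 0.753, -0.0, 0.0]
contact_force: [1.5, -0.3, -0.2]
opening: 0.699
finger_force: 0.0
```

```bash
python3 - <<'E'
from h import *
print(tool(np.array([.6246,-.275,.20])-get_state()['tool_pos'],.132))
E
```

```text
[-0.66091496  0.18723053  0.04965194]
```

```bash
python3 -m inch '0.4 -0.0367 0.0104 0.0027 0 0 0;0.4 -0.0367 0.0104 0.0027 0 0 0;0.4 -0.0367 0.0104 0.0027 0 0 0;0.4 -0.0367 0.0104 0.0027 0 0 0;0.4 -0.0367 0.0104 0.0027 0 0 0;0.4 -0.0367 0.0104 0.0027 0 0 0;0.4 -0.0367 0.0104 0.0027 0 0 0;0.4 -0.0367 0.0104 0.0027 0 0 0;0.4 -0.0367 0.0104 0.0027 0 0 0;0.4 -0.0367 0.0104 0.0027 0 0 0;0.4 -0.0367 0.0104 0.0027 0 0 0;0.4 -0.0367 0.0104 0.0027 0 0 0;0.4 -0.0367 0.0104 0.0027 0 0 0;0.4 -0.0367 0.0104 0.0027 0 0 0;0.4 -0.0367 0.0104 0.0027 0 0 0;0.4 -0.0367 0.0104 0.0027 0 0 0;0.4 -0.0367 0.0104 0.0027 0 0 0;0.4 -0.0367 0.0104 0.0027 0 0 0;0.4 0 0 0 0 0 0;0.4 0 0 0 0 0 0'
python3 - <<'E'
from h import *
print(tool(np.array([.6246,-.275,.092])-get_state()['tool_pos'],.132))
E
```

```text
clock: 3.02
tool_pos: [0.6217, -0.2767, 0.2]
eef_rot: [0.661, 0.751, -0.001, -0.0]
contact_force: [0.1, 0.9, 1.2]
opening: 0.698
finger_force: 0.0
[0.0013148  0.00308474 0.10803475]
```

```bash
python3 -m inch '0.4 0.0013 0.003 0.026 0 0 0;0.4 0 0 0.03 0 0 0;0.4 0 0 0.03 0 0 0;0.4 0 0 0.02 0 0 0;0.4 0 0 0 0 0 0;-1 0 0 0 0 0 0;-1 0 0 0 0 0 0;-1 0 0 0 0 0 0;-1 0 0 0 0 0 0;-1 0 0 0 0 0 0;-1 0 0 0 0 0 0;-1 0 0 0 0 0 0' 25
```

```text
clock: 4.02
tool_pos: [0.6255, -0.2726, 0.0964]
eef_rot: [0.66, 0.751, 0.0, 0.001]
contact_force: [-1.5, 0.1, 6.2]
opening: 0.346
finger_force: 24.9
```

```bash
python3 -m inch '-1 0 0 -0.02 0 0 0;-1 0 0 -0.035 0 0 0;-1 0 0 -0.04 0 0 0;-1 0 0 -0.04 0 0 0;-1 0.0345 0.0073 -0.01 0 0 0;-1 0.0345 0.0073 0 0 0 0;-1 0.0345 0.0073 0 0 0 0;-1 0.0345 0.0073 0 0 0 0;-1 0.0345 0.0073 0 0 0 0;-1 0.0345 0.0073 0 0 0 0;-1 0.0345 0.0073 0 0 0 0;-1 0.0345 0.0073 0 0 0 0;-1 0.0345 0.0073 0 0 0 0;-1 0 0 0 0 0 0;-1 0 0 0 0 0 0;-1 0 0 0 0 0 0'
python3 - <<'E'
from h import *
p,d=snapshot("top");W=cloud("top",d);s=get_state()
print(tool(np.array([.6498,.0423,.1014])-s['tool_pos'],.132),s['opening'],s['finger_force'])
p2,d2=snapshot("side")
o=np.vstack([cv2.resize(p[140:250,130:290],(640,440),interpolation=2)[:300],cv2.resize(p2[80:230,220:380],(320,300))[:, :].repeat(2,1)])
cv2.imwrite("pics/c2.png",cv2.convertScaleAbs(o[:,:,::-1],alpha=1.4))
E
```

```text
clock: 5.35
tool_pos: [0.65, 0.0438, 0.2397]
eef_rot: [0.66, 0.751, -0.001, 0.0]
contact_force: [-0.7, -1.2, -2.7]
opening: 0.342
finger_force: 25.0
[-1.22835324e-04 -3.70852416e-04  1.38393661e-01] 0.34382667615578816 24.964371845126152
```

View pics/c2.png

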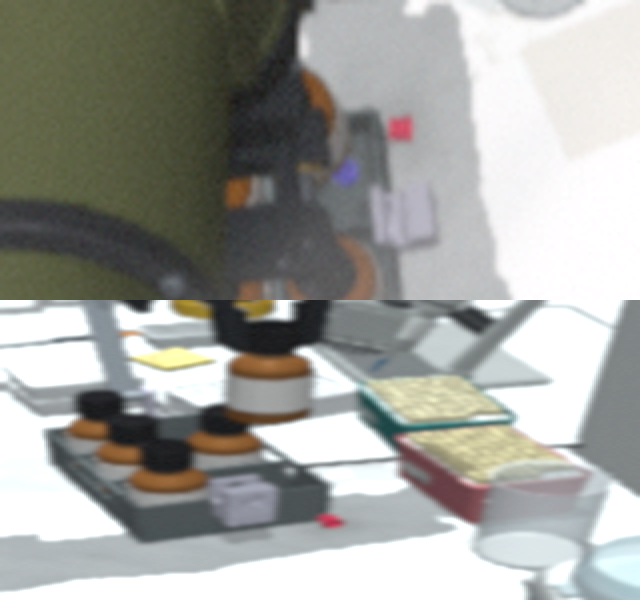

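The bottle hangs upright over cell 6, and the purple spot is still visible in the cell. I'll lower it and watch the contact height.

```bash
python3 -m inch '-1 0 0 0.03 0 0 0;-1 0 0 0.03 0 0 0;-1 0 0 0.03 0 0 0;-1 0 0 0.02 0 0 0;-1 0 0 0.01 0 0 0;-1 0 0 0.003 0 0 0;-1 0 0 0 0 0 0'
python3 -m inch '-1 0 0 0.002 0 0 0;-1 0 0 0.002 0 0 0;-1 0 0 0 0 0 0'
python3 -m inch '-1 0 0 0.002 0 0 0;-1 0 0 0.002 0 0 0;-1 0 0 0 0 0 0'
python3 -m inch '-1 0 0 0.002 0 0 0;-1 0 0 0 0 0 0'
```

```text
clock: 6.03
tool_pos: [0.6506, 0.0433, 0.117]
eef_rot: [0.661, 0.751, -0.0, 0.0]
contact_force: [-0.7, 0.2, -1.3]
opening: 0.34
finger_force: 25.0
clock: 6.28
tool_pos: [0.6511, 0.0443, 0.1141]
eef_rot: [0.66, 0.751, 0.001, 0.001]
contact_force: [-0.4, -0.5, -2.5]
opening: 0.34
finger_force: 25.0
clock: 6.53
tool_pos: [0.6503, 0.0444, 0.109]
eef_rot: [0.66, 0.751, -0.0, -0.0]
contact_force: [-1.0, -0.2, -2.8]
opening: 0.347
finger_force: 25.0
clock: 6.7
tool_pos: [0.6503, 0.0444, 0.1068]
eef_rot: [0.66, 0.751, -0.0, -0.0]
contact_force: [0.3, 0.2, -2.7]
opening: 0.344
finger_force: 25.0
```

Nothing has touched below the spot's measured height (about 15 mm), so it's not an obstacle. Lowering the rest of the way.

```bash
python3 -m inch '-1 0 0 0.002 0 0 0;-1 0 0 0.002 0 0 0;-1 0 0 0 0 0 0'
python3 -m inch '-1 0 0 0.0015 0 0 0;-1 0 0 0 0 0 0'
python3 -m inch '-1 0 0 0.0015 0 0 0;-1 0 0 0 0 0 0'
```

```text
clock: 6.95
tool_pos: [0.6501, 0.0444, 0.1026]
eef_rot: [0.66, 0.751, -0.0, -0.0]
contact_force: [-0.2, 0.6, -2.6]
opening: 0.341
finger_force: 25.0
clock: 7.12
tool_pos: [0.6504, 0.0443, 0.1015]
eef_rot: [0.66, 0.751, 0.0, 0.0]
contact_force: [-0.5, 0.1, -2.7]
opening: 0.344
finger_force: 25.0
clock: 7.28
tool_pos: [0.6507, 0.044, 0.1013]
eef_rot: [0.66, 0.751, 0.0, 0.0]
contact_force: [-2.1, -0.4, 6.2]
opening: 0.34
finger_force: 25.0
```

```bash
python3 -m inch '0.05 0 0 0 0 0 0;0.05 0 0 0 0 0 0;0.05 0 0 0 0 0 0;0.05 0 0 -0.01 0 0 0;0.05 0 0 -0.03 0 0 0;0.4 0 0 -0.04 0 0 0;0.4 -0.0303 -0.0228 -0.01 0 0 0;0.4 -0.0303 -0.0228 0 0 0 0;0.4 -0.0303 -0.0228 0 0 0 0;0.4 -0.0303 -0.0228 0 0 0 0;0.4 -0.0303 -0.0228 0 0 0 0;0.4 -0.0303 -0.0228 0 0 0 0;0.4 -0.0303 -0.0228 0 0 0 0;0.4 -0.0303 -0.0228 0 0 0 0;0.4 -0.0303 -0.0228 0 0 0 0;0.4 -0.0303 -0.0228 0 0 0 0;0.4 -0.0303 -0.0228 0 0 0 0;0.4 -0.0303 -0.0228 0 0 0 0;0.4 0 0 0 0 0 0;0.4 0 0 0 0 0 0'
python3 - <<'E'
from h import *
print(tool(np.array([.4268,-.353,.096])-get_state()['tool_pos'],.132))
E
```

```text
clock: 8.95
tool_pos: [0.424, -0.3545, 0.1907]
eef_rot: [0.662, 0.749, -0.001, 0.001]
contact_force: [0.9, -0.1, 0.5]
opening: 0.7
finger_force: 0.0
[0.00111924 0.00294042 0.09471096]
```

```bash
python3 -m inch '0.4 0.001 0.003 0.026 0 0 0;0.4 0 0 0.03 0 0 0;0.4 0 0 0.025 0 0 0;0.4 0 0 0.014 0 0 0;0.4 0 0 0 0 0 0;-1 0 0 0 0 0 0;-1 0 0 0 0 0 0;-1 0 0 0 0 0 0;-1 0 0 0 0 0 0;-1 0 0 0 0 0 0;-1 0 0 0 0 0 0;-1 0 0 0 0 0 0' 25
python3 -m inch '-1 0 0 -0.02 0 0 0;-1 0 0 -0.035 0 0 0;-1 0 0 -0.04 0 0 0;-1 0 0 -0.04 0 0 0;-1 0 0 -0.01 0 0 0;-1 0 0 0 0 0 0;-1 0 0 0 0 0 0'
python3 - <<'E'
from h import *
print(tool(np.array([.6328+.0012,.1628+.002,.25])-get_state()['tool_pos'],.132))
E
```

```text
clock: 9.95
tool_pos: [0.4287, -0.3506, 0.0959]
eef_rot: [0.66, 0.751, -0.0, 0.0]
contact_force: [-1.5, -0.2, 6.5]
opening: 0.346
finger_force: 24.7
clock: 10.53
tool_pos: [0.4283, -0.3497, 0.2395]
eef_rot: [0.66, 0.751, 0.0, -0.0]
contact_force: [-1.4, -0.2, -3.0]
opening: 0.341
finger_force: 24.7
[ 0.48299261  0.27167645 -0.01049226]
```

```bash
python3 -m inch '-1 0.0345 0.0194 -0.0007 0 0 0;-1 0.0345 0.0194 -0.0007 0 0 0;-1 0.0345 0.0194 -0.0007 0 0 0;-1 0.0345 0.0194 -0.0007 0 0 0;-1 0.0345 0.0194 -0.0007 0 0 0;-1 0.0345 0.0194 -0.0007 0 0 0;-1 0.0345 0.0194 -0.0007 0 0 0;-1 0.0345 0.0194 -0.0007 0 0 0;-1 0.0345 0.0194 -0.0007 0 0 0;-1 0.0345 0.0194 -0.0007 0 0 0;-1 0.0345 0.0194 -0.0007 0 0 0;-1 0.0345 0.0194 -0.0007 0 0 0;-1 0.0345 0.0194 -0.0007 0 0 0;-1 0.0345 0.0194 -0.0007 0 0 0;-1 0 0 0 0 0 0;-1 0 0 0 0 0 0;-1 0 0 0 0 0 0'
python3 - <<'E'
from h import *
p,d=snapshot("top");W=cloud("top",d);s=get_state()
print(tool(np.array([.634,.1648,.101])-s['tool_pos'],.132))
p2,d2=snapshot("side")
o=cv2.resize(p2[20:220,180:380],(600,600),interpolation=2)
cv2.imwrite("pics/c3.png",cv2.convertScaleAbs(o[:,:,::-1],alpha=1.3))
E
```

```text
clock: 11.95
tool_pos: [0.6344, 0.1629, 0.2468]
eef_rot: [0.66, 0.751, -0.003, -0.001]
contact_force: [-0.4, -1.2, -2.3]
opening: 0.342
finger_force: 24.9
[ 0.00315187 -0.00029806  0.1464741 ]
```

View pics/c3.png

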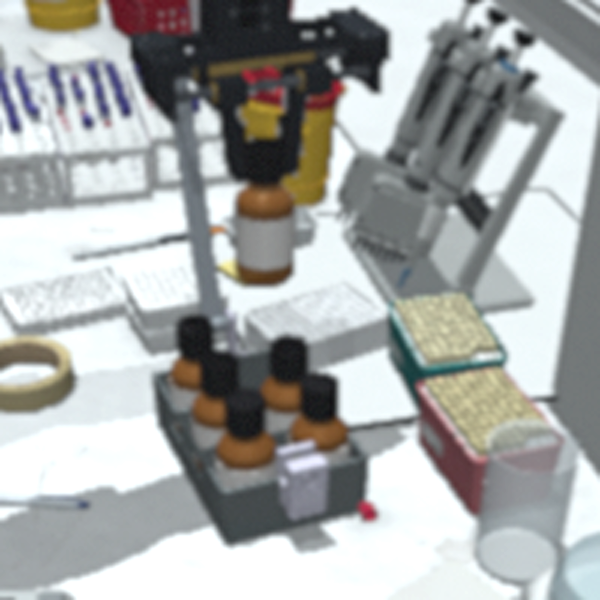

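Bottle a stands in cell 6 and bottle b hangs upright over cell 4, with the bar clear of the hand.

```bash
python3 -m inch '-1 0.002 0 0.03 0 0 0;-1 0 0 0.03 0 0 0;-1 0 0 0.03 0 0 0;-1 0 0 0.025 0 0 0;-1 0 0 0.012 0 0 0;-1 0 0 0.006 0 0 0;-1 0 0 0.003 0 0 0;-1 0 0 0.002 0 0 0;-1 0 0 0.002 0 0 0;-1 0 0 0 0 0 0'
python3 -m inch '-1 0 0 0.002 0 0 0;-1 0 0 0.002 0 0 0;-1 0 0 0 0 0 0'
```

```text
clock: 12.88
tool_pos: [0.6363, 0.1657, 0.1109]
eef_rot: [0.66, 0.751, 0.001, 0.001]
contact_force: [0.6, 0.9, -2.1]
opening: 0.345
finger_force: 25.0
clock: 13.13
tool_pos: [0.6358, 0.1659, 0.106]
eef_rot: [0.66, 0.751, 0.0, 0.0]
contact_force: [0.0, 0.5, -2.9]
opening: 0.342
finger_force: 25.0
```

```bash
python3 -m inch '-1 0 -0.001 0.002 0 0 0;-1 0 0 0.0015 0 0 0;-1 0 0 0 0 0 0'
python3 -m inch '-1 0 0 0.0015 0 0 0;-1 0 0 0 0 0 0'
```

```text
clock: 13.38
tool_pos: [0.6344, 0.1657, 0.1021]
eef_rot: [0.66, 0.751, -0.0, -0.0]
contact_force: [-0.0, -0.4, -2.1]
opening: 0.339
finger_force: 25.0
clock: 13.55
tool_pos: [0.6348, 0.1657, 0.1009]
eef_rot: [0.66, 0.751, 0.0, 0.0]
contact_force: [-0.3, 0.1, -2.2]
opening: 0.346
finger_force: 25.0
```

```bash
python3 -m inch '-1 0 0 0.001 0 0 0;-1 0 0 0 0 0 0'
```

```text
clock: 13.72
tool_pos: [0.635, 0.1654, 0.1007]
eef_rot: [0.66, 0.751, 0.0, 0.0]
contact_force: [-1.6, -1.3, 2.8]
opening: 0.337
finger_force: 25.0
```

```bash
python3 -m inch '0.05 0 0 0 0 0 0;0.05 0 0 0 0 0 0;0.05 0 0 0 0 0 0;0.05 0 0 -0.01 0 0 0;0.05 0 0 -0.03 0 0 0;-1 0 0 -0.04 0 0 0;-1 0 0 -0.04 0 0 0;-1 0 0 -0.04 0 0 0;-1 0 0 -0.04 0 0 0;-1 0 0 -0.04 0 0 0;-1 0.037 -0.0083 0 0 0 0;-1 0.037 -0.0083 0 0 0 0;-1 0.037 -0.0083 0 0 0 0;-1 0.037 -0.0083 0 0 0 0;-1 0 0 0 0 0 0;-1 0 0 0 0 0 0'
python3 - <<'E'
from h import *
s=get_state();print(tool(np.array([.5824,.3085,.273])-s['tool_pos'],.132),s['tool_pos'])
p2,d2=snapshot("side");cv2.imwrite("pics/c4.png",cv2.convertScaleAbs(cv2.resize(p2[0:200,180:380],(600,600),interpolation=2)[:,:,::-1],alpha=1.3))
print(proj("side",[[.5966-.1301*.07,.2004+.9915*.07,.295]]))
E
```

```text
clock: 15.05
tool_pos: [0.5808, 0.3118, 0.3404]
eef_rot: [0.658, 0.753, 0.001, -0.001]
contact_force: [-0.3, -0.5, 0.8]
opening: 0.004
finger_force: 0.0
[-0.00345505  0.00113871  0.06741107] [0.58081645 0.31177512 0.34041107]
[[238.19155092  39.44722939]]
```

View pics/c4.png

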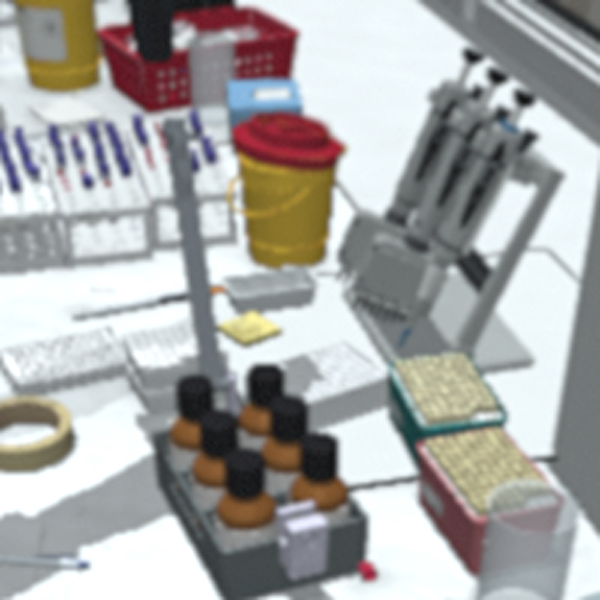

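All six bottles are upright. The bar end is at (175,120) and the fingertips are beyond it at (152,50).

```bash
python3 -m inch '-1 -0.0015 0.001 0.034 0 0 0;-1 0 0 0.033 0 0 0;-1 -0.014 0 0 0 0 0;-1 -0.014 0 0 0 0 0;-1 -0.014 0 0 0 0 0;-1 -0.014 0 0 0 0 0;-1 -0.014 0 0 0 0 0;-1 -0.014 0 0 0 0 0'
python3 -m inch '-1 -0.014 0 0 0 0 0;-1 -0.014 0 0 0 0 0;-1 -0.014 0 0 0 0 0;-1 -0.014 0 0 0 0 0;-1 -0.014 0 0 0 0 0;-1 -0.014 0 0 0 0 0'
python3 -m inch '-1 -0.0145 0 0.0075 0 0 0;-1 -0.0145 0 0.0075 0 0 0;-1 -0.0145 0 0.0075 0 0 0;-1 -0.0145 0 0.0075 0 0 0;-1 -0.0145 0 0.0075 0 0 0;-1 -0.0145 0 0.0075 0 0 0;-1 0 0 0 0 0 0;-1 0 0 0 0 0 0'
python3 - <<'E'
from h import *
p2,d2=snapshot("side");cv2.imwrite("pics/c5.png",cv2.convertScaleAbs(cv2.resize(p2[0:220,180:380],(540,594),interpolation=2)[:,:,::-1],alpha=1.3))
E
```

```text
clock: 15.77
tool_pos: [0.596, 0.2215, 0.2747]
eef_rot: [0.661, 0.751, 0.001, 0.001]
contact_force: [-0.2, 0.5, -0.2]
opening: 0.009
finger_force: 0.3
clock: 16.27
tool_pos: [0.6055, 0.1387, 0.2728]
eef_rot: [0.66, 0.751, -0.0, -0.0]
contact_force: [0.2, 1.4, -0.2]
opening: 0.006
finger_force: 0.2
clock: 16.93
tool_pos: [0.6165, 0.0527, 0.2272]
eef_rot: [0.661, 0.751, -0.0, -0.0]
contact_force: [-0.0, 0.6, 0.7]
opening: 0.007
finger_force: 0.0
```

View pics/c5.png

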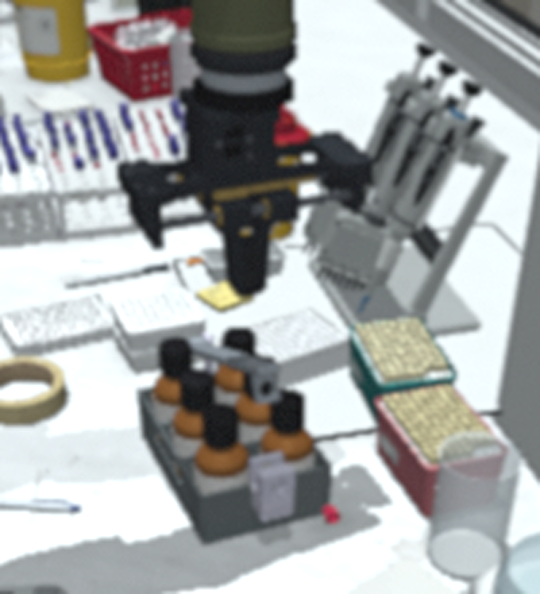

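The bar is past the point where it sinks on its own (mid-fall in the picture, end at (265,380)). I'll press lightly on its end to make sure it is fully down.

```bash
python3 -m inch '-1 -0.03 0 0 0 0 0;-1 -0.03 0 0.01 0 0 0;-1 0 0 0.03 0 0 0;-1 0 0 0.03 0 0 0;-1 0 0 0.03 0 0 0;-1 0 0 0.01 0 0 0;-1 0 0 0 0 0 0'
python3 -m inch '-1 0 0 0.004 0 0 0;-1 0 0 0.004 0 0 0;-1 0 0 0 0 0 0'
```

```text
clock: 17.57
tool_pos: [0.6229, -0.004, 0.1158]
eef_rot: [0.659, 0.752, -0.001, -0.002]
contact_force: [0.5, -0.0, 0.6]
opening: 0.006
finger_force: 0.0
clock: 17.82
tool_pos: [0.6252, -0.0051, 0.1109]
eef_rot: [0.66, 0.751, 0.001, 0.001]
contact_force: [-0.8, 0.9, -0.3]
opening: 0.003
finger_force: 0.0
```

```bash
python3 -m inch '-1 0 0 0.003 0 0 0;-1 0 0 0.003 0 0 0;-1 0 0 0.003 0 0 0;-1 0 0 0 0 0 0'
python3 -m inch '-1 0 0 0.002 0 0 0;-1 0 0 0 0 0 0;-1 0 0 0 0 0 0'
```

```text
clock: 18.15
tool_pos: [0.6248, -0.0055, 0.1015]
eef_rot: [0.66, 0.751, 0.0, 0.0]
contact_force: [0.4, -0.9, 2.3]
opening: 0.002
finger_force: 1.4
clock: 18.4
tool_pos: [0.6249, -0.0055, 0.1013]
eef_rot: [0.66, 0.751, 0.001, 0.001]
contact_force: [-4.2, -0.7, 16.6]
opening: 0.007
finger_force: 8.2
```

The bar is fully down: it is firm at fingertip z 0.0903, against an expected 0.090. Next I'll fit the pin precisely from the first picture.

```bash
python3 -m inch '-1 0 0 -0.02 0 0 0;0.0 0 0 -0.04 0 0 0;0.0 0 0 -0.02 0 0 0;0 0 0 0 0 0 0'
python3 - <<'E'
from h import *
p=cv2.imread("pics/top0.png").astype(float);W=cloud("top",np.load("pics/top0.npy"))
g=p.mean(2)[255:295,295:355];bg=np.median(g);print('bg',bg)
for nm,m,z in(("all",g<bg-30,.012),("grip",g<95,.016)):
    n,l,st,c=cv2.connectedComponentsWithStats(m.astype(np.uint8));k=1+np.argmax(st[1:,4])
    v,u=np.nonzero(l==k);P=atz("top",np.c_[u+295,v+255],z)[:,:2]
    c=P.mean(0);w,V=np.linalg.eigh(np.cov((P-c).T));a=V[:,1]*np.sign(V[1,1]);t=(P-c)@a;f=(P-c)@V[:,0]
    print(nm,len(P),c.round(4),'dir',a.round(4),'yaw',np.arctan2(-a[0],a[1]).round(4),'ends',(c+a*t.min()).round(4),(c+a*t.max()).round(4),'len',np.ptp(t).round(4),'wid',np.ptp(f).round(4))
    print(cv2.minAreaRect(P.astype(np.float32)))
s=W[255:295,295:355].reshape(-1,3);s=s[s[:,2]>.009];s=s[abs(s[:,0]-.448)<.025];c=s[:,:2].mean(0);w,V=np.linalg.eigh(np.cov((s[:,:2]-c).T));a=V[:,1]*np.sign(V[1,1]);print('depth',len(s),c,np.arctan2(-a[0],a[1]))
E
```

```text
clock: 18.73
tool_pos: [0.6277, -0.0055, 0.1838]
eef_rot: [0.66, 0.751, 0.003, 0.003]
contact_force: [0.4, 0.2, -0.6]
opening: 0.209
finger_force: 0.0
bg 151.33333333333334
all 258 [ 0.4481 -0.2256] dir [-0.1061  0.9944] yaw 0.1063 ends [ 0.4522 -0.2639] [ 0.4424 -0.1722] len 0.0922 wid 0.0189
((0.4475112855434418, -0.2180432230234146), (0.01881340518593788, 0.09215862303972244), 5.690863132476807)
grip 160 [ 0.4495 -0.2363] dir [-0.1144  0.9934] yaw 0.1146 ends [ 0.4524 -0.2612] [ 0.4466 -0.2109] len 0.0507 wid 0.0169
((0.4497138261795044, -0.23607774078845978), (0.01674412004649639, 0.05067943409085274), 7.5635480880737305)
depth 242 [ 0.44805162 -0.22238156] 0.1120275370311467
```

```bash
python3 - <<'E'
from h import *
print(tool(np.array([.4508,-.2362,.08])-get_state()['tool_pos'],.130)/9)
E
```

```text
[-0.02286813 -0.0228074   0.01153352]
```

```bash
python3 -m inch '0 -0.0229 -0.0228 0.0115 0 0 0;0 -0.0229 -0.0228 0.0115 0 0 0;0 -0.0229 -0.0228 0.0115 0 0 0;0 -0.0229 -0.0228 0.0115 0 0 0;0 -0.0229 -0.0228 0.0115 0 0 0;0 -0.0229 -0.0228 0.0115 0 0 0;0 -0.0229 -0.0228 0.0115 0 0 0;0 -0.0229 -0.0228 0.0115 0 0 0;0 -0.0229 -0.0228 0.0115 0 0 0;0 0 0 0 0 0 0;0 0 0 0 0 0 0'
python3 - <<'E'
from h import *
print(tool(np.array([.4508,-.2362,.0135])-get_state()['tool_pos'],.130))
E
```

```text
clock: 19.65
tool_pos: [0.4451, -0.238, 0.0743]
eef_rot: [0.662, 0.75, -0.001, -0.001]
contact_force: [-0.1, -0.2, 0.9]
opening: 0.499
finger_force: 0.0
[0.00105455 0.00584485 0.06080157]
```

```bash
python3 -m inch '0 0 0.004 0.02 0 0 0;0 0 0 0.02 0 0 0;0 0 0 0.01 0 0 0;0 0 0 0 0 0 0;0 0 0 0 0 0 0'
python3 - <<'E'
from h import *
s=get_state();print(tool(np.array([.4508,-.2362,.0135])-s['tool_pos'],.130),s['tool_pos'])
E
```

```text
clock: 20.07
tool_pos: [0.4516, -0.2348, 0.0252]
eef_rot: [0.66, 0.752, 0.0, -0.0]
contact_force: [-0.4, 0.7, -0.5]
opening: 0.497
finger_force: 0.0
[-0.00126983 -0.00102139  0.01172639] [ 0.45164816 -0.23480848  0.02522639]
```

```bash
python3 -m inch '0 -0.001 -0.001 0.006 0 0 0;0 0 0 0.0055 0 0 0;0 0 0 0 0 0 0;-1 0 0 0 0 0 0;-1 0 0 0 0 0 0;-1 0 0 0 0 0 0;-1 0 0 0 0 0 0;-1 0 0 0 0 0 0;-1 0 0 0 0 0 0;-1 0 0 0 0 0 0' 40
```

```text
clock: 20.9
tool_pos: [0.4505, -0.237, 0.0141]
eef_rot: [0.66, 0.751, 0.0, 0.0]
contact_force: [-0.7, -0.6, 2.4]
opening: 0.176
finger_force: 40.0
```

```bash
python3 -m inch '-1 0 0 -0.01 0 0 0;-1 0 0 -0.03 0 0 0;-1 0 0 -0.03 0 0 0;-1 0 0 0 0 0 0;-1 0 0 0 0 0 0'
python3 - <<'E'
from h import *
W=cloud("top",np.load("pics/top0.npy"));m=(W[...,0]>.5)&(W[...,0]<.745)&(W[...,1]<-.06)&(W[...,1]>-.2);print('max z in sweep',np.nanmax(W[m][:,2]))
s=get_state();print(tool(np.array([.640,-.1189,.0731])-s['tool_pos'],.130),s['tool_pos'])
E
```

```text
clock: 21.32
tool_pos: [0.4515, -0.2374, 0.0857]
eef_rot: [0.66, 0.751, 0.001, 0.002]
contact_force: [-0.4, -0.1, -0.7]
opening: 0.177
finger_force: 40.0
max z in sweep 0.06407859979283043
[0.09307383 0.20223739 0.01260115] [ 0.45153466 -0.23740533  0.08570115]
```

```bash
python3 -m inch '-1 0.0133 0.0285 0.0018 0 0 0;-1 0.0133 0.0285 0.0018 0 0 0;-1 0.0133 0.0285 0.0018 0 0 0;-1 0.0133 0.0285 0.0018 0 0 0;-1 0.0133 0.0285 0.0018 0 0 0;-1 0.0133 0.0285 0.0018 0 0 0;-1 0.0133 0.0285 0.0018 0 0 0;-1 0 0 0 0 0 0;-1 0 0 0 0 0 0;-1 0 0 0 0 0 0;-1 0 0 0 0 0 0'
python3 - <<'E'
from h import *
s=get_state();print(s['tool_pos'],tool(np.array([.640,-.1189,.0731])-s['tool_pos'],.130))
p,d=snapshot("top");p2,d2=snapshot("side")
a=cv2.resize(p[170:230,195:275],None,fx=7,fy=7,interpolation=2)
o=np.zeros((600,800,3),np.uint8);o[:290,:560]=a[65:355];b=cv2.resize(p2[140:215,260:380],None,fx=5,fy=4,interpolation=2);o[300:600,:600]=b
cv2.imwrite("pics/c6.png",cv2.convertScaleAbs(o[:,:,::-1],alpha=1.4))
c=np.array([.6101,.0973]);w=lambda x,y,z:[c[0]+.9915*x-.1301*y,c[1]+.1301*x+.9915*y,z]
t=s['tool_pos'];tip=[t[0]-.1301*.067,t[1]+.9915*.067,.069]
for n,P in(("mouth",w(0,-.121,.069)),("tip",tip),("plate top L",w(-.015,-.121,.081)),("plate top R",w(.015,-.121,.081))):
  print(n,'top',proj("top",[P]),((proj("top",[P])-[195,170])*7-[0,65]).round(),'side',((proj("side",[P])-[260,140])*[5,4]+[0,300]).round())
E
```

```text
clock: 22.23
tool_pos: [0.6346, -0.1204, 0.0705]
eef_rot: [0.661, 0.751, -0.001, -0.001]
contact_force: [-0.0, -0.5, -0.3]
opening: 0.184
finger_force: 40.0
[ 0.63455426 -0.12040469  0.07054432] [ 0.00078604  0.00559485 -0.00255568]
mouth top [[238.16796129 192.184427  ]] [[302.  90.]] side [[118. 460.]]
tip top [[252.45300478 192.37830903]] [[402.  92.]] side [[136. 492.]]
plate top L top [[238.56558145 198.19210416]] [[305. 132.]] side [[ 88. 449.]]
plate top R top [[237.05029588 184.5826099 ]] [[294.  37.]] side [[148. 437.]]
```

View pics/c6.png

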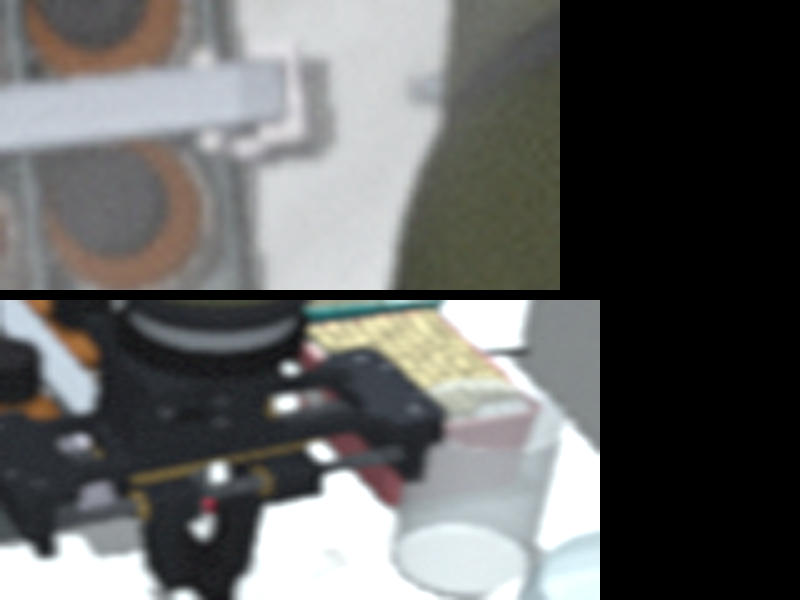

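The top crop shows the bar end seated in the latch, with the plate edge at (297,48)–(300,145) and the shank tip at (412,88). I'll measure the bar centreline and the shank in the same camera to get the sideways offset.

```bash
python3 - <<'E'
from h import *
D=[];I=[]
for i in range(6):
    p,d=snapshot("top");D.append(d);I.append(p.astype(float))
d=np.median(D,0);W=cloud("top",d);p=np.mean(I,0)
Y=.1301;c=np.array([.6101,.0973])
def loc(P):q=P[...,:2]-c;return np.stack([.9915*q[...,0]+Y*q[...,1],-Y*q[...,0]+.9915*q[...,1]],-1)
L=loc(W)
m=(abs(L[...,0])<.02)&(L[...,1]>-.115)&(L[...,1]<.05)&(W[...,2]>.084)&(W[...,2]<.098)
for lo in np.arange(-.11,.05,.02):
    k=m&(L[...,1]>=lo)&(L[...,1]<lo+.02);x=L[...,0][k];print(lo.round(2),k.sum(),((np.percentile(x,3)+np.percentile(x,97))/2).round(4),np.ptp(x).round(4),np.median(W[...,2][k]).round(4))
m=(abs(L[...,0])<.03)&(L[...,1]>-.125)&(L[...,1]<-.103)&(W[...,2]>.074)&(W[...,2]<.084);x=L[m];print('plate',m.sum(),x.min(0),x.max(0))
# shank pixels: profile across rows per column
g=p.mean(2)
for u in range(254,259):
    col=g[176:208,u];print(u,col.round().astype(int))
s=get_state();print(s['tool_pos'],loc(s['tool_pos']))
print('tip loc of rows 188..196 at z .069:',[loc(atz("top",[[256,v]],.072))[0].round(4) for v in(188,192,196)])
E
```

```text
-0.11 90 0.0 0.0197 0.0911
-0.09 89 0.0002 0.0201 0.0912
-0.07 91 0.0019 0.0293 0.0911
-0.05 90 0.0003 0.0199 0.0914
-0.03 90 0.0004 0.0199 0.0913
-0.01 91 0.0016 0.0276 0.0911
0.01 90 0.0007 0.02 0.0912
0.03 91 0.0005 0.0198 0.0911
plate 50 [-0.0145875  -0.11997854] [ 0.01543739 -0.10636922]
254 [151 151 152 151 150 151 150 150 149 149 148 147 145 136 126 119 118 129
 142 148 149 149 149 149 146 141 130 116 102  90  80  69]
255 [150 150 150 150 150 149 150 149 149 148 148 147 143 132 123 119 114 119
 136 145 148 148 144 139 129 114  97  82  72  66  64  59]
256 [150 149 149 149 149 149 149 149 148 148 148 146 138 126 122 119 111 110
 127 139 141 135 123 109  95  83  72  65  64  61  60  60]
257 [143 144 144 145 145 145 144 144 143 142 141 138 129 117 113 111 101  97
 108 118 115 104  90  79  72  67  64  62  61  61  60  58]
258 [119 124 127 128 128 127 124 120 118 117 113 110 103  94  92  89  84  80
  84  86  83  76  70  66  66  63  63  61  62  60  59  57]
[ 0.63630066 -0.11911945  0.07144054] [-0.00217822 -0.21798859]
tip loc of rows 188..196 at z .069: [array([ 0.0042, -0.1609]), array([-0.0046, -0.1599]), array([-0.0134, -0.1589])]
```

```bash
python3 -m inch '-1 0 0.0026 -0.0012 0 0 0;-1 0 0 0 0 0 0;-1 0 0 0 0 0 0;-1 0 0 0 0 0 0'
python3 - <<'E'
from h import *
T=[];Q=[]
for i in range(8):
    snapshot("top");s=get_state();T.append(s['tool_pos']);Q.append(s['eef_rot'])
t=np.mean(T,0);q=np.mean(Q,0);d=t[:2]-[.6101,.0973];print(t,np.std(T,0),q,[.9915*d[0]+.1301*d[1],-.1301*d[0]+.9915*d[1]],'yaw',np.arctan2(q[1]**2-q[0]**2,2*q[0]*q[1]))
E
```

```text
clock: 22.97
tool_pos: [0.6391, -0.1185, 0.0725]
eef_rot: [0.66, 0.751, 0.0, 0.0]
contact_force: [-0.4, 0.0, 0.1]
opening: 0.178
finger_force: 40.0
[ 0.63894139 -0.11856693  0.07248334] [3.21475205e-05 1.27262750e-05 2.49954814e-05] [ 6.60045315e-01  7.51225784e-01 -2.91053822e-06 -3.93904947e-05] [np.float64(0.0005119482091054985), np.float64(-0.21778432250294924)] yaw 0.12903816275957755
```

```bash
python3 -m inch '-1 0.01 0.0002 -0.0006 0 0 0;-1 0.01 0 0 0 0 0;-1 0.006 0 0 0 0 0;-1 0.005 0 0 0 0 0;-1 0.004 0 0 0 0 0;-1 0.004 0 0 0 0 0;-1 0 0 0 0 0 0;-1 0 0 0 0 0 0'
python3 -m inch '-1 0.004 0 0 0 0 0;-1 0.004 0 0 0 0 0;-1 0 0 0 0 0 0;-1 0 0 0 0 0 0'
```

```text
clock: 24.03
tool_pos: [0.634, -0.0798, 0.073]
eef_rot: [0.66, 0.751, -0.0, -0.0]
contact_force: [-0.3, -0.5, -0.3]
opening: 0.178
finger_force: 40.0
clock: 24.37
tool_pos: [0.6328, -0.0713, 0.073]
eef_rot: [0.66, 0.751, -0.0, -0.001]
contact_force: [-0.9, 0.5, -0.9]
opening: 0.18
finger_force: 40.0
```

The tip is about 18 mm into the latch with no resistance.

```bash
python3 -m inch '-1 0.005 0 0 0 0 0;-1 0.005 0 0 0 0 0;-1 0.004 0 0 0 0 0;-1 0 0 0 0 0 0;-1 0 0 0 0 0 0'
python3 -m inch '-1 0.003 0 0 0 0 0;-1 0.003 0 0 0 0 0;-1 0.002 0 0 0 0 0;-1 0 0 0 0 0 0;-1 0 0 0 0 0 0'
```

```text
clock: 24.78
tool_pos: [0.6309, -0.0569, 0.073]
eef_rot: [0.66, 0.752, 0.0, -0.001]
contact_force: [-2.6, 0.7, -1.0]
opening: 0.175
finger_force: 40.0
clock: 25.2
tool_pos: [0.63, -0.0497, 0.073]
eef_rot: [0.66, 0.751, -0.0, -0.0]
contact_force: [-3.0, 0.5, -1.3]
opening: 0.181
finger_force: 40.0
```

```bash
python3 -m inch '-1 0.002 -0.0005 0 0 0 0;-1 0.001 0 0 0 0 0;-1 0 0 0 0 0 0;-1 0 0 0 0 0 0'
python3 -m inch '-1 0.0015 0 0 0 0 0;-1 0.001 0 0 0 0 0;-1 0 0 0 0 0 0;-1 0 0 0 0 0 0'
```

```text
clock: 25.53
tool_pos: [0.6295, -0.047, 0.0732]
eef_rot: [0.66, 0.751, 0.0, -0.0]
contact_force: [-2.8, -0.5, 0.6]
opening: 0.178
finger_force: 40.0
clock: 25.87
tool_pos: [0.6293, -0.0458, 0.0732]
eef_rot: [0.66, 0.751, -0.0, 0.001]
contact_force: [-1.2, -4.0, 0.0]
opening: 0.173
finger_force: 40.0
```

```bash
python3 -m inch '-1 0.0015 0 0 0 0 0;-1 0.001 0 0 0 0 0;-1 0 0 0 0 0 0;-1 0 0 0 0 0 0'
```

```text
clock: 26.2
tool_pos: [0.6293, -0.0456, 0.0733]
eef_rot: [0.661, 0.751, -0.001, 0.002]
contact_force: [-0.2, -7.4, -1.7]
opening: 0.177
finger_force: 40.0
```

```bash
python3 -m inch '-1 0.002 0 0 0 0 0;-1 0 0 0 0 0 0'
python3 -m inch '-1 -0.004 0 0 0 0 0;-0.4 0 0 0 0 0 0;-0.4 0 0 0 0 0 0;-0.4 0 0 0 0 0 0;-0.4 0 0 -0.02 0 0 0;-0.4 0 0 -0.04 0 0 0;-0.4 -0.03 0 -0.02 0 0 0;-0.4 -0.04 0 0 0 0 0;-0.4 -0.04 0 0 0 0 0;-0.4 -0.04 0 0 0 0 0;-0.4 -0.04 0 0 0 0 0;-0.4 -0.04 0 0 0 0 0;-0.4 0 0 0 0 0 0'
python3 - <<'E'
from h import *
p,d=snapshot("top");p2,d2=snapshot("side")
o=np.zeros((600,800,3),np.uint8);o[:290,:560]=cv2.resize(p[155:238,135:295],(560,290),interpolation=2);o[300:600,:500]=cv2.resize(p2[110:212,220:390],(500,300),interpolation=2)
cv2.imwrite("pics/c7.png",cv2.convertScaleAbs(o[:,:,::-1],alpha=1.4))
W=cloud("top",d);q=W[...,:2]-np.array([.6101,.0973]);L=np.stack([.9915*q[...,0]+.1301*q[...,1],-.1301*q[...,0]+.9915*q[...,1]],-1)
m=(abs(L[...,0])<.012)&(L[...,1]<-.115)&(L[...,1]>-.2)&(W[...,2]>.05);print('pin grip extent y',np.nanmin(L[m][:,1]),m.sum(),np.median(W[m][:,2]))
E
```

```text
clock: 26.37
tool_pos: [0.6292, -0.0456, 0.0733]
eef_rot: [0.661, 0.75, -0.002, 0.003]
contact_force: [0.7, -10.5, -2.6]
opening: 0.178
finger_force: 40.0
clock: 27.45
tool_pos: [0.6575, -0.2844, 0.1533]
eef_rot: [0.664, 0.748, -0.003, 0.004]
contact_force: [-1.4, -2.5, -0.6]
opening: 0.298
finger_force: 0.0
pin grip extent y -0.17151119825489233 207 0.07546660673583262
```

View pics/c7.png

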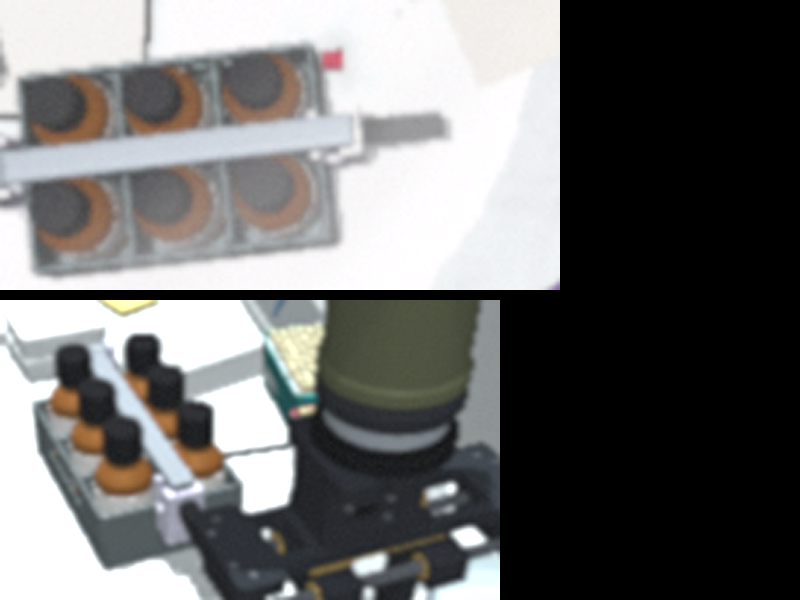

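The grip runs from the latch plate (362,130) to (445,125) in the top crop. Its end is at y = −171.5 mm, against −171 mm when home. The bar is down, all six bottles are upright, and the robot is clear.

```bash
python3 -m inch '-0.4 0 0 0 0 0 0;-0.4 0 0 0 0 0 0'; python3 -c "
from plant import r
print(r.finish_job())"
```

```text
clock: 27.72
tool_pos: [0.6594, -0.2692, 0.1531]
eef_rot: [0.659, 0.752, 0.001, -0.001]
contact_force: [0.3, 0.6, 0.7]
opening: 0.299
finger_force: 0.0
the job is handed in; nothing more can be done
None
```

The job is handed in at 27.7 s: both bottles stand on the floors of cells 4 and 6, the hold-down bar is fully down, the lock pin is home against the latch plate, and the robot is touching nothing.

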